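Fit the square follower into the square cheese mould

TASK

Get the square mould ready for the cheese press: pick up the square follower (the square pressing plate with the bar handle) and set it down in the square mould so that it lies flat on the mould's floor, then let go. Do not drop it in, and leave the round follower where it lies.

Things in the scene. Friction and masses are not known exactly. Their poses are not given: they have to be found in the camera images.
- square_grip (a point): The loose square follower: white plastic plate 86 x 86 mm, 8 mm thick, about 0.16 kg, lying flat. On its middle stands a bar handle 50 mm long (along x), 18 mm thick (along y), 26 mm high, on two short legs. This point is the bar's centre, 48 mm above the plate's underside, over the plate's middle. x and y run parallel to the plate's sides, z is up.
- square_mould: The square mould: open, milky plastic, slotted sides, fixed to the table. Outside 116 x 116 mm, 34 mm high; upright walls 4 mm thick, so the cavity is 108 x 108 mm; its floor is 5 mm above the table. Origin: centre of its underside. x and y run parallel to its sides, z is up. The square follower fits in any of the four quarter turns, with 11 mm to spare each side.
- round_grip (a point): The loose round follower, which is to stay where it is: a white plastic disc 86 mm across, 8 mm thick, with the same bar handle as the square follower. This point is the centre of its bar, 48 mm above its underside.
- round_mould: The round mould, not used: an open round milky white tray, 116 mm across outside, 108 mm inside, 34 mm high, fixed to the table. Origin: centre of its underside. The square follower does not go into it.
There are look-alikes about, which are no part of the job. Leave any green look-alike of the part that bears square_grip alone.

How it is judged:
By the outcome, as a careful person would: the job done as asked, in the order asked, and still so for the second after the job is handed in, with the robot touching nothing.
It also fails if it takes over 38 s, if anything falls off the work surface, if the arm or the gripper's body presses on something with over 40 N, if the wrist force passes 120 N, or if a joint passes its speed limit or range.

ROBOT

A 6-joint arm with a two-finger parallel gripper is mounted at the origin on the work surface. World frame = base frame: x ahead of the robot, y to its left, z up, the work surface at z = 0. Lengths are in m, angles in degrees, forces in N, time in s.
With the tool pointing down it reaches from about 0.35 to 0.725 m from the base axis. Payload 4.3 kg.
Tool frame: the origin (TCP) lies at the centre of the arm's flange, where the gripper is bolted on; the fingertips stand 173 mm ahead of it and the grasp point (between the pads) lies 155 mm ahead of it (ctrl.tip_reach is the distance from the TCP to the fingertips, in m); z points along the fingers, y is the direction in which the jaws open and shut (so a half turn about z gives the same grasp; the last joint's range is limited). The gripper opens to 85 mm and grips with 20 to 120 N. Pads are 22 mm wide; open, the fingers measure 114 mm over their backs; the gripper's body (76 mm by 85 mm) begins 54 mm behind the grasp point. The pads swing forward as they close: fully open they stand 13 mm farther back than shut.
Start: joints at [60.602, 21.618, 4.641, 73.018, 0, 83.68], TCP at [0.225, 0.529, 0.405] pointing down, gripper open.
Joint ranges: [-156.06, 156.06], [-48.1, 94.91], [-58.44, 69.94], [-101.28, 121.22], [-78.64, 73.56], [-180, 180]. Speed limits (degrees/s): [147.25, 147.25, 180, 180, 180, 180].

INTERFACE

Orientations are given as a 3x3 rotation matrix whose columns are the frame's x, y, z axes.
In Python, from plant import ctrl gives the robot as it stands. Calls block until the motion is done:
- ctrl.move_ptp(position, orientation): joint-space move of the TCP to a pose.
- ctrl.movel(position, attitude=None, speed=0.15, stop_force=None): straight line of the TCP; attitude=None keeps the orientation; speed is the mean speed in m/s. With stop_force (N) it stops when the force on the tool has changed by that much, and returns True; else False.
- ctrl.goto_joints(angles): joint-space move.
- ctrl.ungrasp() and ctrl.clamp(newtons=None): open the fingers fully, or close them until they stop; newtons is the grip in N (None keeps the last).
- ctrl.pause(seconds).
- ctrl.ik(position, orientation): joint angles nearest the present ones, or None.
- ctrl.get_image(name): name is "scene" or "top"; returns a dict with "image" (400x640x3 uint8, red, green, blue), "fx", "fy", "cx", "cy" (pixels), "k1" (the pictures are not rectified: a ray, as slopes to the right and down, at radius r is drawn at 1 + k1 r^2 times it, then the intrinsics apply), "R" (3x3) and "t" (3): a world point X has camera coordinates R X + t. Camera axes: x right, y down, z forward; pixel columns grow to the right and rows downward; lengths in m; the calibration is good to about 2 mm. A picture is of the moment at which its call begins. There is no depth.
A pose or a line that the arm cannot do raises ctrl.PlanningError and nothing moves.
- ctrl.sign_off(): hands the job in, once; it reports no verdict.
Readings, each from a call of its own:
- ctrl.get_clock(): time.
- ctrl.get_joints(): joint angles.
- ctrl.get_joint_velocities(): joint speeds.
- ctrl.get_joint_torque(): joint torques, N m.
- ctrl.get_tcp_pos(): TCP position.
- ctrl.get_orientation(): TCP orientation.
- ctrl.get_wrist_force(): force on the tool from outside, world axes, zero at the start.
- ctrl.get_moment(): the same for the moment, N m.
- ctrl.get_finger_gap(): finger opening in m.
Only numpy, scipy, OpenCV 4.12 (cv2) and the standard library are available. Lean on these libraries where they do the work, as an engineer would, in place of code of your own. Each camera call takes 0.05 s, during which the arm holds its last target.

## Working session

There is one attempt and no reset: what is moved stays moved. The work goes in short steps, each a Python script; the robot and the scene stay as the last script left them, time stands still between calls to the robot, and variables do not carry over. Pictures are saved under pics/ and viewed, and the job is handed in when it is done.

```bash
mkdir -p pics; ls
python3 - <<'E'
from plant import ctrl
import cv2,numpy as np
for n in("scene","top"):
    d=ctrl.get_image(n); cv2.imwrite(f"pics/{n}0.png",d["image"][:,:,::-1])
    print(n,{k:(np.round(v,4).tolist()) for k,v in d.items() if k!="image"})
print(ctrl.get_clock(),ctrl.get_tcp_pos(),ctrl.get_orientation(),ctrl.get_finger_gap())
E
```

```text
pics
scene {'fx': 441.88, 'fy': 441.88, 'cx': 324.9204, 'cy': 198.0937, 'k1': 0.0069, 'R': [[-0.2417, 0.9703, 0.0041], [0.6372, 0.162, -0.7535], [-0.7318, -0.1795, -0.6575]], 't': [0.1036, -0.2718, 1.3165]}
top {'fx': 453.7657, 'fy': 453.7657, 'cx': 324.8313, 'cy': 192.041, 'k1': -0.1264, 'R': [[0.0037, -1.0, 0.0012], [-0.9995, -0.0037, -0.0321], [0.0322, -0.0011, -0.9995]], 't': [-0.0027, 0.4883, 1.0028]}
0.1 [0.22525201 0.52875727 0.40384504] [[-9.19984081e-01  3.91954688e-01 -9.01193801e-04]
 [ 3.91955676e-01  9.19982674e-01 -1.62063339e-03]
 [ 1.93867827e-04 -1.84418495e-03 -9.99998281e-01]] 0.08544442868124164
```

View pics/scene0.png

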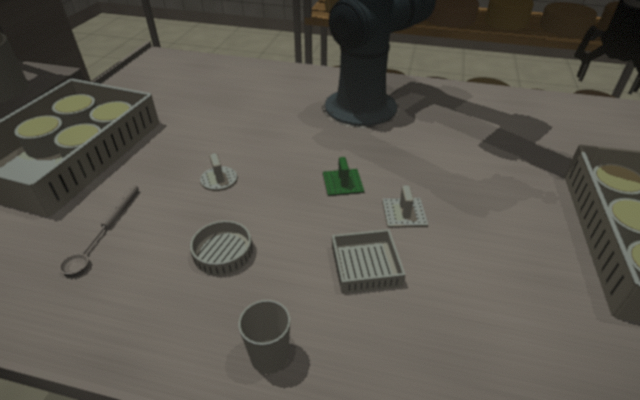

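View pics/top0.png

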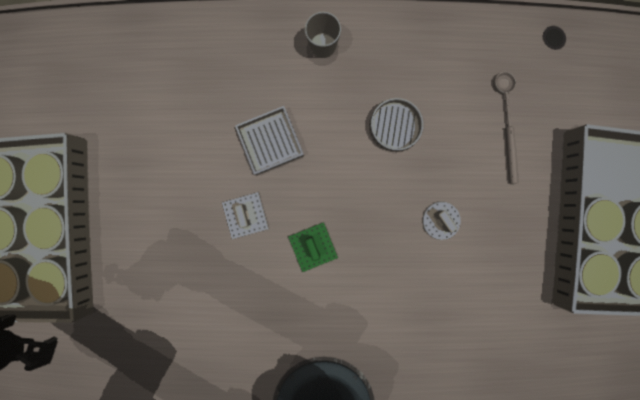

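The top view shows the white square follower at about (245,215), the square mould at (269,141), the green look-alike at (313,247), the round follower at (441,220) and the round mould at (396,125). Next I'll segment them.

```bash
cat > h.py <<'E'
import cv2,numpy as np
def K(d): return np.array([[d["fx"],0,d["cx"]],[0,d["fy"],d["cy"]],[0,0,1]]),np.array([d["k1"],0,0,0,0.])
def ray(d,px,z):
    k,D=K(d); R=np.array(d["R"]);t=np.array(d["t"])
    u=cv2.undistortPoints(np.array(px,float).reshape(-1,1,2),k,D).reshape(-1,2)
    c=-R.T@t; v=np.c_[u,np.ones(len(u))]@R
    return c+v*((z-c[2])/v[:,2])[:,None]
def proj(d,X):
    k,D=K(d); r,_=cv2.Rodrigues(np.array(d["R"])); return cv2.projectPoints(np.array(X,float).reshape(-1,3),r,np.array(d["t"]),k,D)[0].reshape(-1,2)
E
python3 - <<'E'
from plant import ctrl
from h import *
d=ctrl.get_image("top"); im=d["image"]; s=ctrl.get_image("scene")["image"]
a=im[90:250,200:350]; b=s[160:310,310:450]
cv2.imwrite("pics/zt.png",cv2.resize(a,None,fx=3.7,fy=3.7,interpolation=2)[:,:,::-1])
cv2.imwrite("pics/zs.png",cv2.resize(b,None,fx=4,fy=4,interpolation=2)[:,:,::-1])
hsv=cv2.cvtColor(im,cv2.COLOR_RGB2HSV)
for n,(x,y) in dict(plate=(232,222),tab=(200,180),mould=(290,108),handle=(243,222)).items(): print(n,im[y,x],hsv[y,x])
E
```

```text
plate [135 138 144] [110  16 144]
tab [122 112 105] [ 12  36 122]
mould [116 106  99] [ 12  37 116]
handle [135 138 144] [110  16 144]
```

View pics/zt.png

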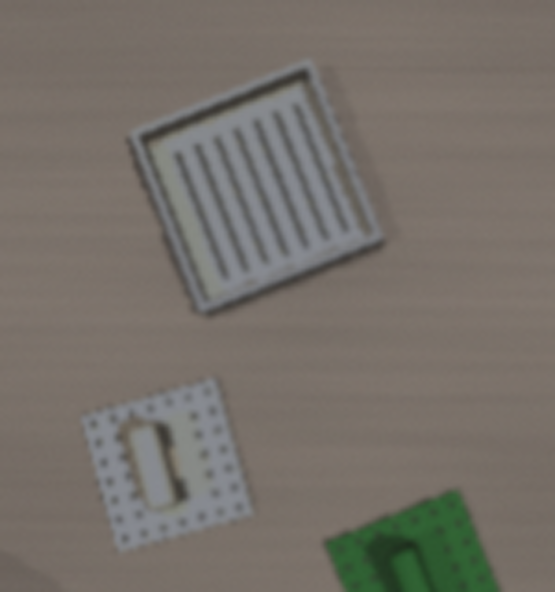

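View pics/zs.png

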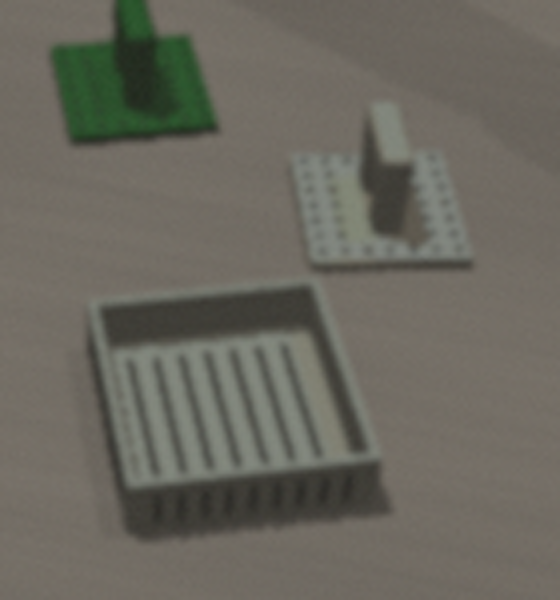

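```bash
cat > m.py <<'E'
from h import *
def rects(d,zs,thr=-3):
    im=d["image"].astype(int); m=((im[:,:,2]-im[:,:,0])>thr).astype(np.uint8)*255
    g=(im[:,:,1]-im[:,:,0]<15); m[~g]=0
    m[im.sum(2)<230]=0
    m=cv2.morphologyEx(m,cv2.MORPH_CLOSE,np.ones((5,5)))
    out=[]
    for c in cv2.findContours(m,cv2.RETR_EXTERNAL,cv2.CHAIN_APPROX_NONE)[0]:
        if cv2.contourArea(c)<400: continue
        M=c.reshape(-1,2).mean(0)
        for z in zs:
            P=ray(d,c.reshape(-1,2),z)[:,:2]
            r=cv2.minAreaRect((P*1000).astype(np.float32))
            out.append((M.round(),z,np.round(r[0],1),np.round(r[1],1),round(r[2],1)))
    return m,out
E
python3 - <<'E'
from plant import ctrl
from m import *
for n,thr in (("top",-3),("scene",-3)):
    d=ctrl.get_image(n); print(n,d["image"][222,232],"table",d["image"][300,300])
    m,o=rects(d,(.008,.034),thr); cv2.imwrite(f"pics/m{n}.png",m)
    for r in o: print(r)
E
```

```text
top [134 137 143] table [109 101  93]
(array([441., 220.]), 0.008, array([ 425.8, -262.3]), array([83.3, 83.6]), 13.9)
(array([441., 220.]), 0.034, array([ 426.5, -255.6]), array([81.2, 81.4]), 13.9)
(array([245., 215.]), 0.008, array([435.8, 178. ]), array([85.5, 85.5]), 16.0)
(array([245., 215.]), 0.034, array([436.3, 173.4]), array([83.3, 83.3]), 16.0)
(array([ 44., 197.]), 0.008, array([417.3, 687.5]), array([407.8, 182.3]), 2.9)
(array([ 44., 197.]), 0.034, array([418.3, 669.8]), array([397.3, 177.6]), 2.9)
(array([609., 231.]), 0.008, array([ 422.9, -683.6]), array([183.5, 443.7]), 85.6)
(array([609., 231.]), 0.034, array([ 423.7, -666. ]), array([178.8, 432.3]), 85.6)
(array([269., 140.]), 0.008, array([604.6, 125.8]), array([120.5, 120.1]), 22.1)
(array([269., 140.]), 0.034, array([600.7, 122.5]), array([117.4, 117. ]), 22.1)
(array([402., 124.]), 0.008, array([ 642.4, -161.9]), array([115.7, 114.1]), 89.8)
(array([402., 124.]), 0.034, array([ 637.6, -157.8]), array([112.8, 111.1]), 89.8)
scene [102 104  97] table [116 111 101]
(array([ 28., 169.]), 0.008, array([ 507. , -723.6]), array([121. ,  90.6]), 86.7)
(array([ 28., 169.]), 0.034, array([ 533. , -687.6]), array([116.2,  87. ]), 86.7)
```

View pics/mtop.png

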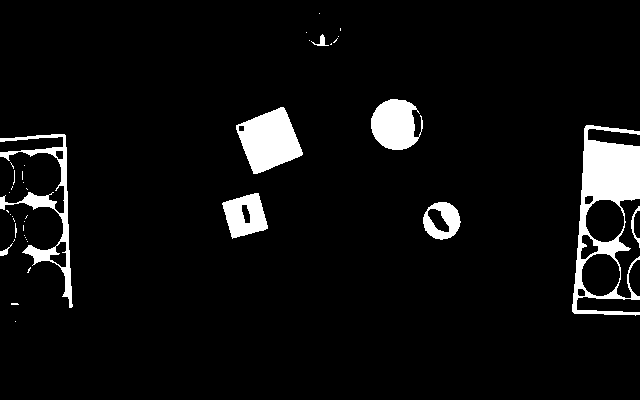

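View pics/mscene.png

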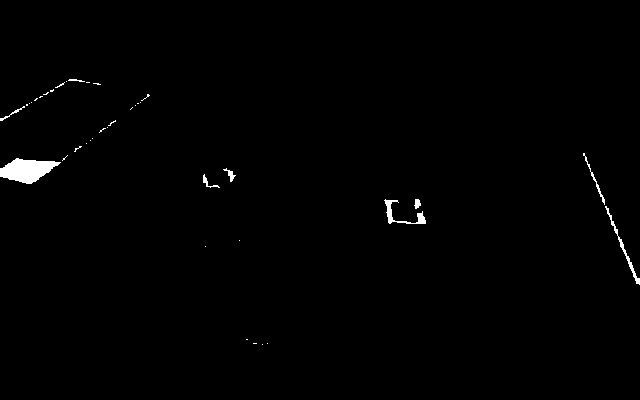

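```bash
cat > ov.py <<'E'
from h import *
def box(cx,cy,a,L,W,z):
    c,s=np.cos(np.radians(a)),np.sin(np.radians(a))
    return [[cx+c*u*L/2-s*v*W/2,cy+s*u*L/2+c*v*W/2,z] for u,v in((1,1),(-1,1),(-1,-1),(1,-1))]
def draw(d,boxes,x0,y0,w,h,f,name):
    a=cv2.resize(d["image"][y0:y0+h,x0:x0+w],None,fx=f,fy=f,interpolation=2)[:,:,::-1].copy()
    for b in boxes:
        p=(proj(d,b)-[x0,y0]+.5)*f
        cv2.polylines(a,[np.round(p).astype(np.int32)],True,(0,0,255),1)
    cv2.imwrite(name,a)
E
python3 - <<'E'
from plant import ctrl
from ov import *
F=(.4358,.178,16);M=(.6007,.1225,22.1)
B=[box(*F,.086,.086,.008),box(*F,.05,.018,.061),box(*M,.116,.116,.034),box(*M,.108,.108,.034)]
# bar top may be 48+13=61 mm
draw(ctrl.get_image("top"),B,200,90,150,160,3.7,"pics/ot.png")
draw(ctrl.get_image("scene"),B,310,160,140,150,4,"pics/os.png")
E
```

```text
(no output)
```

View pics/ot.png

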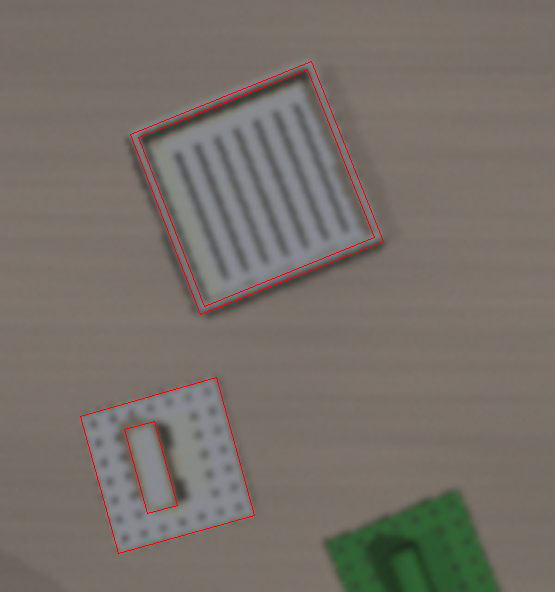

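View pics/os.png

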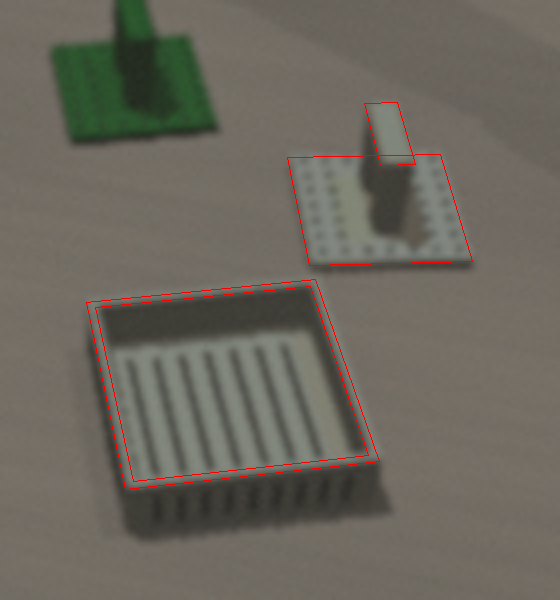

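Both overlays match: follower at (435.8, 178.0) mm and 16°, mould at (600.7, 122.5) mm and 22.1°, with the sizes agreeing. Now I'll grasp.

```bash
cat >> h.py <<'E'
def ori(a,ctrl,pos):
    best=None
    for q in (0,180):
        s,c=np.sin(np.radians(a+q)),np.cos(np.radians(a+q))
        y=np.array([-s,c,0]);z=np.array([0,0,-1.]);R=np.c_[np.cross(y,z),y,z]
        j=ctrl.ik(pos,R)
        if j is not None:
            e=abs(np.array(j)-ctrl.get_joints()).max()
            if best is None or e<best[0]: best=(e,R,j)
    return best
E
python3 - <<'E'
from plant import ctrl
from ov import *
p=np.array([.4358,.178,.205])
e,R,j=ori(16,ctrl,p+[0,0,.09]); print(e,np.round(j,1))
ctrl.move_ptp(p+[0,0,.09],R)
print(ctrl.get_tcp_pos(),ctrl.get_wrist_force())
print(ctrl.movel(p,speed=.08,stop_force=10),ctrl.get_tcp_pos())
ctrl.clamp(35); print(ctrl.get_finger_gap(),ctrl.get_wrist_force())
ctrl.movel(p+[0,0,.07],speed=.1)
print(ctrl.get_tcp_pos(),ctrl.get_finger_gap(),ctrl.get_wrist_force(),ctrl.get_moment(),ctrl.get_clock())
for n in("scene","top"): cv2.imwrite(f"pics/{n}1.png",ctrl.get_image(n)["image"][:,:,::-1])
E
```

```text
85.19047592540514 [ 14.5  13.5 -23.6  52.9   0.   -1.5]
[0.43593397 0.17849856 0.29531928] [-0.50329178  0.19073865 -0.26124781]
False [0.43613477 0.178081   0.20547187]
0.01789452141235645 [ 0.30433776 -0.84706091  1.51620394]
[0.43540577 0.17791774 0.27438231] 0.01701447231864309 [ 0.38913792  0.09742781 -2.80041152] [-0.00580815  0.04172566  0.02225914] 4.7083
```

View pics/scene1.png

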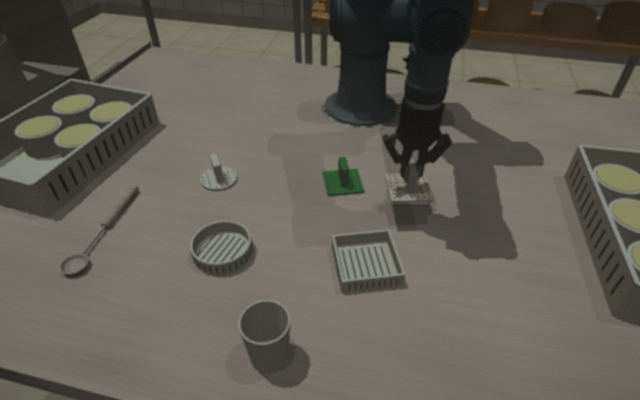

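View pics/top1.png

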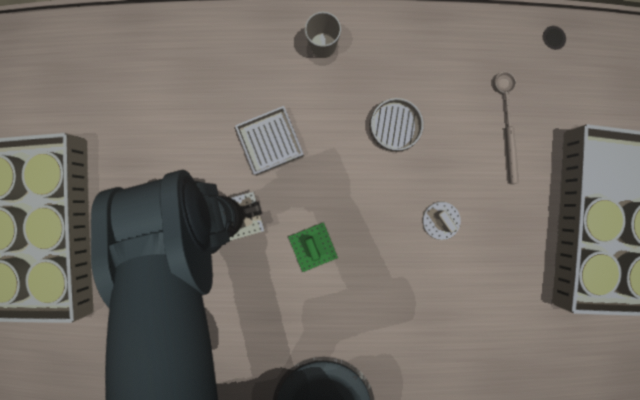

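The follower is held: it's lifted at (410,188) in the scene view, the gap is 17 mm and the load is about right. Next I'll carry it over the mould and check.

Run:
```python
from plant import ctrl
from ov import *
p=np.array([.6007,.1225,.275])
e,R,j=ori(22.1,ctrl,p); print(e,np.round(j,1))
ctrl.movel(p,R,speed=.1)
ctrl.pause(.3)
t=ctrl.get_tcp_pos(); print(t,ctrl.get_orientation().round(4).tolist(),ctrl.get_finger_gap(),ctrl.get_wrist_force(),ctrl.get_clock())
z=t[2]-.205
M=(.6007,.1225,22.1)
B=[box(*M,.086,.086,z+.008),box(*M,.086,.086,z),box(*M,.116,.116,.034)]
draw(ctrl.get_image("scene"),B,300,130,140,150,4,"pics/os2.png")
```

```text
23.004675113841415 [  5.6  29.6  -2.5  57.9   0.  -16.5]
[0.60055764 0.12256852 0.27506017] [[-0.9265, -0.3764, -0.0], [-0.3764, 0.9265, -0.0], [0.0, -0.0, -1.0]] 0.017854293050978534 [-0.06767299 -0.08260744 -2.22663903] 7.0
```

View pics/os2.png

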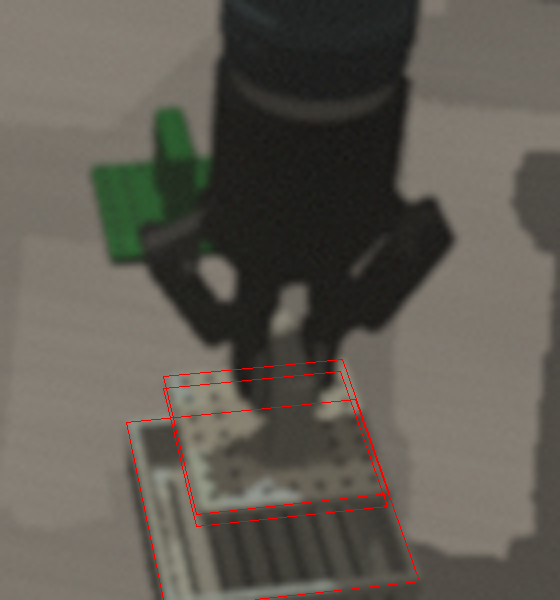

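The plate hangs level and sits where predicted, over the cavity. I'll lower it until it touches.

Run:
```python
from plant import ctrl
from ov import *
p=np.array([.6007,.1225,.222])
print(ctrl.movel(p,speed=.08,stop_force=8),ctrl.get_tcp_pos(),ctrl.get_wrist_force())
p[2]=.204
print(ctrl.movel(p,speed=.015,stop_force=5),ctrl.get_tcp_pos(),ctrl.get_wrist_force(),ctrl.get_moment(),ctrl.get_clock())
d=ctrl.get_image("scene")
M=(.6007,.1225,22.1)
draw(d,[box(*M,.086,.086,.013)],300,130,140,170,3.5,"pics/os3.png")
```

```text
False [0.60097363 0.12250366 0.22235675] [-0.45279946  0.54613312 -1.96953671]
True [0.6006713  0.12249925 0.21015762] [ 0.75023754 -0.53101502  4.9451425 ] [-0.04011493 -0.01581589 -0.01588988] 8.6583
```

View pics/os3.png

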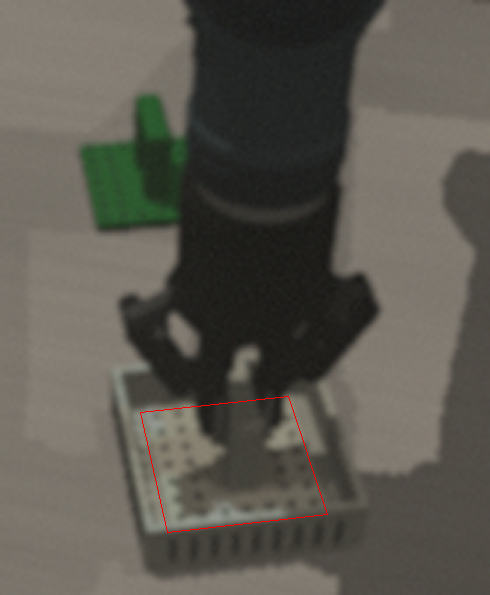

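Contact came at TCP z = 0.2102 m, against 0.210 m expected for the floor, and the plate is centred in the cavity. I'll release and retreat.

Run:
```python
from plant import ctrl
from ov import *
ctrl.ungrasp(); ctrl.pause(.2)
print(ctrl.get_finger_gap(),ctrl.get_wrist_force())
t=ctrl.get_tcp_pos(); ctrl.movel([t[0],t[1],.33],speed=.1)
ctrl.goto_joints([60.602,21.618,4.641,73.018,0,60]); ctrl.pause(.3)
print(ctrl.get_clock(),ctrl.get_wrist_force())
M=(.6007,.1225,22.1)
B=[box(*M,.086,.086,.013),box(*M,.05,.018,.066)]
draw(ctrl.get_image("scene"),B,310,160,140,150,4,"pics/os4.png")
d=ctrl.get_image("top");draw(d,B,200,90,290,160,2.7,"pics/ot4.png")
```

```text
0.08547635328770133 [-0.36074902 -0.84125011  0.3451605 ]
13.2417 [-0.5577817  -0.08312776 -1.05096447]
```

View pics/os4.png

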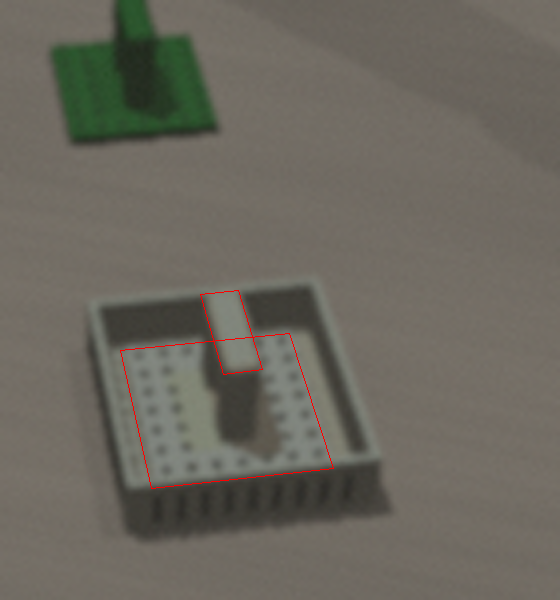

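View pics/ot4.png

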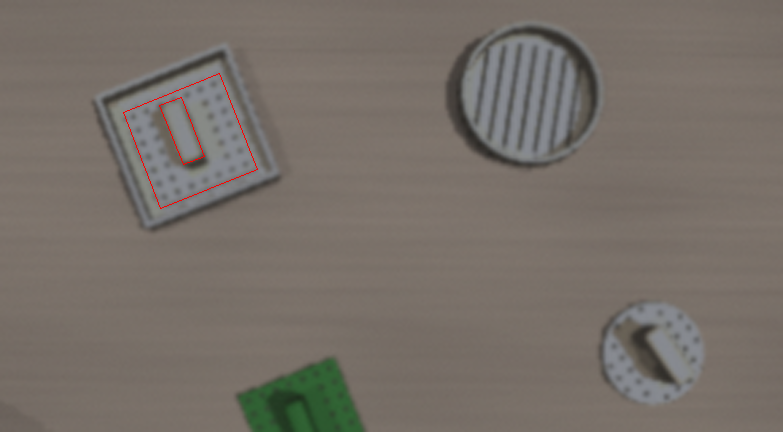

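Both views show the follower flat and centred on the mould floor, matching the predicted outlines (bar top at about (232,332) in the scene crop). The round follower and the green look-alike haven't moved. I'll hand in.

Run:
```python
from plant import ctrl
ctrl.sign_off()
```

```text
the job is handed in; nothing more can be done
```

The square follower is in the square mould, flat on its floor, released, and the job is handed in. I gripped it by its bar and turned it from 16° to the mould's 22.1°. I then lowered it slowly until it touched, let go and moved the arm clear, finishing at about 13 s.

- **Height:** contact came at a TCP height of 0.2102 m, against 0.210 m expected for the mould floor, with about 5 N on the wrist.
- **Position:** after release, the plate and bar matched the outlines predicted for a flat, centred follower in both camera views.
- **Other items:** the round follower and the green look-alike had not moved.
- **Disagreements:** no check failed. The mould measured 117 mm across against the 116 mm given, and the follower's plate 85.5 mm against 86 mm. Both are within the camera calibration error.

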